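# Mount the dividing fixture on its clamping bed

## Task

Lift the dividing fixture by its red handle and set it down flat on the green clamping bed, in front of the clamp bridge with its bare nose towards the bridge; then slide it under the bridge until it is fully home against the stop. Finally turn the orange clamp knob clockwise until it stops tight and let go. Leave the oil bottle, the tin and the screwdriver where they are.

Things in the scene. Friction and masses are not known exactly. Their poses are not given: they have to be found in the camera images.
- fixture: loose dividing fixture, 0.5-0.75 kg: flat steel sole 90 mm wide, 10 mm thick, from 75 mm behind to 95 mm ahead of the origin along x; on it a grey dividing disc of 124 mm diameter (centre x = -18 mm, top 28 mm, hub 36 mm up) and a bow handle. Overall 170 x 156 x 91 mm. Origin: underside of the sole, on its centre line; x points to its bare nose, z up
- fixture_handle: red handle grip of the fixture, origin at its centre: a bar 96 mm long along y, 14 x 14 mm in section, 84 mm above the sole's underside, at fixture x = -8 mm, about over the centre of mass (the fixture hangs nearly level). Axes as the fixture. 40 mm free below it, nothing beside it at its height
- bed: green clamping bed fixed on the rubber mat (mat top z = 6 mm): plate 255 x 150 mm, its top 10 mm above the mat. Origin: on the mat, mid-bed; x points from the open end (x = -130 mm) to the stop, z up. Home: the fixture's nose touches the stop, its origin at bed x = 10, y = 0, z = 10 mm, its x along the bed's. Set it down with its origin near bed x = -50 mm, then slide it along +x
- stop_face (a point): foot of the stop's face on the centre line (bed x = 105 mm, y = 0, z = 10 mm), axes as the bed; the stop is a wall 20 mm thick across the bed, top 29 mm above the mat
- clamp_pad: round steel pad, 24 mm diameter, under the bridge at bed x = 85 mm, y = 0; origin at the middle of its lower face, 23 mm above the mat with the knob at 0 (3 mm above the sole of a fixture on the bed), and 1.5 mm lower for each radian of the knob
- knob_grip (a point): grip point of the orange wing knob: centre of a bar 56 mm long (its x), 14 mm thick (its y: grip across this), 24 mm high, on the screw axis at bed x = 85 mm, 76 mm above the mat; turns with the knob. Below the bar a hub of 26 mm diameter; bridge top 33 mm below this point. With the fixture home its handle is 83 mm from the screw axis, top 101 mm above the mat
- clamp_knob (a joint): turn of the clamp knob (rad), growing clockwise seen from above; starts loose at 0 to 0.4 (at 0 the knob's bar lies along the bed's x); the pad meets the sole at about 2.0 and the screw stops tight at 2.25. Stays where it is left; turns with 0.06 N m, about 0.1 near the stop
- oil_bottle: yellow dropper bottle with red nozzle, 40 mm diameter, 114 mm high, a bystander; origin at the centre of its foot
- tin: flat round metal tin, 49 mm diameter, 18 mm high, a bystander; origin at the centre of its underside
- driver: screwdriver with black handle lying on the mat, 136 mm long along its x, 18 mm thick, a bystander; origin on the underside at its middle
- nose (a point): middle of the front edge of the fixture's sole, at its underside (fixture x = 95 mm). The 53 mm of sole behind it are bare (ahead of the disc); the first 20 mm are only 80 mm wide
- rail_mouth (a point): middle of the entry between the bed's guide rails (bed x = -2 mm, on the plate). Lips start here 110 mm apart and narrow to 96 mm at x = 30 mm; from there straight rails run on to the stop (3 mm play a side for the sole). Rails and lips are 7 mm high
- bridge (a point): middle of the top of the clamp bridge, a steel bar across the bed from bed x = 73 to 97 mm, underside 30 mm and top 43 mm above the mat. The sole passes below it; disc and handle do not reach it

How it is judged:
By the outcome, as a careful person would: the job done as asked, in the order asked, and still so for the second after the job is handed in, with the robot touching nothing.
It also fails if it takes over 72 s, if anything falls off the work surface, if the arm or the gripper's body presses on something with over 40 N, if the wrist force passes 120 N, or if a joint passes its speed limit or range.

## Robot

A 6-joint arm with a two-finger parallel gripper is mounted at the origin on a cart in front of the work surface, level with it; the furniture and walls round the work are solid. World frame = base frame: x ahead of the robot, y to its left, z up, the work surface at z = 0. Lengths are in mm, angles in rad, forces in N, time in s.
With the tool pointing down it reaches from about 200 to 875 mm from the base axis. Payload 3.4 kg.
Tool frame: the origin (TCP) lies at the very end of the fingers, on their centre line; the grasp point (between the pads) lies 19 mm behind it (manip.tcp_to_grasp is the distance from the TCP to the grasp point, in mm); z points along the fingers, y is the line along which they close (so a half turn about z gives the same grasp; the last joint's range is limited). The gripper opens to 94 mm and grips with 3 to 60 N. Pads are 16 mm wide; open, the fingers measure 119 mm over their backs; the gripper's body (75 mm by 177 mm) begins 78 mm behind the grasp point.
Start: joints at [-1.353, 0.276, 1.505, -0, 1.361, -0.121], TCP at [191.106, -542.354, 167.393] pointing down, gripper open.
Joint ranges: [-2.89, 2.89], [-0.75, 2.08], [0.22, 2.7], [-1.18, 4.32], [0.11, 2.71], [-2.7, 2.7]. Speed limits (rad/s): [2.57, 2.57, 3.14, 3.14, 3.14, 3.14].

## Interface

Orientations are given as a unit quaternion [x, y, z, w].
In Python, from bench import manip gives the robot as it stands. The module is installed in compiled form; this text tells all that it offers.
- The arm moves only by the shell command python3 -m handwheel 'ROWS'. ROWS is JSON, a list of rows, each a list of 3 entries, a list of its own where there are three numbers: the finger opening in mm, from 0 to 94, then the shift along the tool's x, y, z scaled (see below), then the turn, a rotation vector about the tool's x, y, z scaled (see below). A call has 1 to 5 rows; each row shifts and turns the commanded pose from where the row before left it, along the tool's axes as they then stand; what a row does not reach is not made up. The controller multiplies each number of a shift by 4 cm and each number of a turn by 0.1 rad. A row lasts 1/12 s, in which the tool goes at most 41.7 mm and 7.16 degrees, less where a joint would pass 70% of its speed; a pose out of reach is approached as far as the arm can. A call with a number of a shift or a turn outside -1 to 1 is refused whole. A call with a gripper value outside its range is refused whole. The fingers move at their own pace and stop on an object; the grip force is fixed at half the most. Time passes only in rows, so rows that do not move let the fingers close. It gives the time, the measured TCP pose, the force, the opening and the grip force at its end, in the units of the state.
- manip.state(): the state, without advancing time (a new reading comes with each control period).
- manip.read_camera(name): name is "side" or "top"; returns a dict with "color" (400x640x3 uint8, blue, green, red), "range_z" (400x640 float32, mm along the optical axis (not along the pixel's ray), 0 where there is no reading), "fx", "fy", "cx", "cy" (pixels), "extrinsics" (4x4, takes a point from world to camera coordinates). Camera axes: x right, y down, z forward; pixel columns grow to the right and rows downward; lengths in mm; the calibration is good to about 2 mm. A picture is of the moment at which its call begins.
- manip.job_done(): hands the job in; it is judged then, once.
The state is a dict: "time": time; "joints": joint angles; "joint_vel": joint speeds; "tau": joint torques, N m; "eef_pos": TCP position; "tcp_rot": TCP orientation; "ft_force": force on the tool from outside, world axes, zero at the start; "torque": the same for the moment, N m; "finger_gap": finger opening in mm; "gripper_force": force on a finger pad.
Only numpy, scipy, OpenCV 4.12 (cv2) and the standard library are available. Lean on these libraries where they do the work, as an engineer would, in place of code of your own. Each camera call takes 0.05 s, during which the arm holds its last target. There are 200 camera calls.

## Working session

There is one attempt and no reset: what is moved stays moved. The work goes in short steps, Python scripts to look and compute and a shell command to move; the robot and the scene stay as the last step left them, time stands still between calls to the robot, and variables do not carry over. Pictures are saved under pics/ and viewed, at most 10 in all, crops included, and the job is handed in when it is done.

```bash
mkdir -p pics; cat > h.py <<'E'
import numpy as np, cv2
from bench import manip
def cam(n):
    d=manip.read_camera(n); return d
def pts(d):
    v,u=np.mgrid[0:400,0:640]; z=d["range_z"]
    P=np.stack([(u-d["cx"])/d["fx"]*z,(v-d["cy"])/d["fy"]*z,z,np.ones_like(z)],-1)
    W=P@np.linalg.inv(d["extrinsics"]).T
    W[z==0]=np.nan
    return W[...,:3]
def ray(d,u,v,h):
    T=np.linalg.inv(d["extrinsics"]); r=T[:3,:3]@np.array([(u-d["cx"])/d["fx"],(v-d["cy"])/d["fy"],1]); o=T[:3,3]
    return o+r*(h-o[2])/r[2]
E
python3 - <<'E'
from h import *
for n in ("top","side"):
    d=cam(n); cv2.imwrite(f"pics/{n}0.png",d["color"]); np.savez(f"{n}0.npz",**d)
    print(n,d["fx"],d["cx"],d["cy"],np.linalg.inv(d["extrinsics"]).round(3).tolist())
s=manip.state(); print(s)
E
```

```text
top 498.8387270211001 317.5370630458075 193.44459151082094 [[-0.004, -0.989, 0.146, 335.363], [-1.0, 0.003, -0.002, 9.294], [0.002, -0.146, -0.989, 1155.071], [0.0, 0.0, 0.0, 1.0]]
side 477.31010724226223 319.31836438539136 197.6390218035722 [[0.997, -0.056, 0.054, 433.734], [-0.074, -0.462, 0.884, -797.702], [-0.024, -0.885, -0.465, 515.318], [0.0, 0.0, 0.0, 1.0]]
{'time': 0.1, 'joints': array([-1.35296921e+00,  2.76543916e-01,  1.50595757e+00, -1.86701911e-05,
        1.36069797e+00, -1.21005912e-01]), 'joint_vel': array([ 0.00083366, -0.0023519 , -0.00171869,  0.00131192,  0.00036218,
       -0.00071254]), 'tau': array([ 2.31339502e-03, -4.05453515e+01, -2.37780333e+01,  7.01656519e-02,
        2.99086107e-02, -4.35797267e-05]), 'eef_pos': array([ 190.98767608, -541.77545108,  166.60386324]), 'tcp_rot': array([ 9.85682667e-01,  1.68609117e-01, -4.79954300e-05, -8.02016682e-04]), 'ft_force': array([-0.15151846,  0.55333662,  0.5634331 ]), 'torque': array([ 0.00019066, -0.00717082, -0.00207868]), 'gripper_force': 0.0, 'finger_gap': 94.01865222358417}
```

View pics/top0.png

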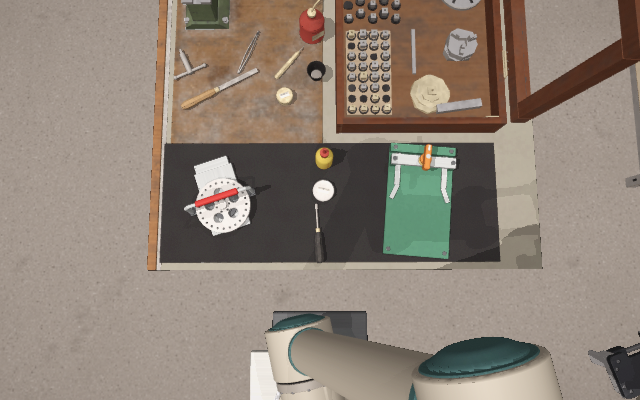

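View pics/side0.png

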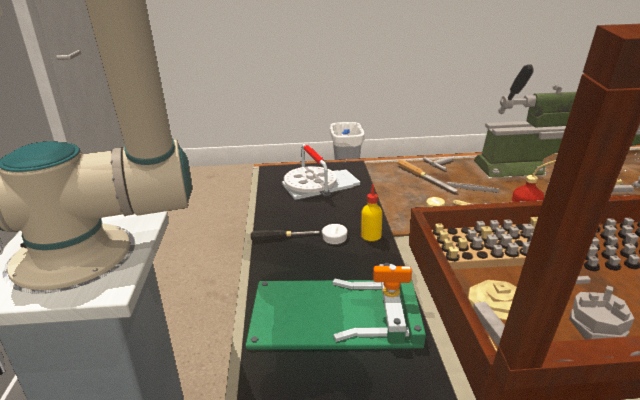

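Top view: fixture at about (222,200), with red handle from (197,203) to (240,190) and nose pointing up and slightly left. The bed is at (420,200) with the stop and bridge at its top; bottle (324,158), tin (322,190) and driver (319,235) lie in between. The side view shows the handle at (315,155) and the knob at (392,275).

```bash
cat >> h.py <<'E'
def mask(d,lo,hi,box):
    m=cv2.inRange(cv2.cvtColor(d["color"],cv2.COLOR_BGR2HSV),lo,hi); k=np.zeros_like(m); a,b,c,e=box; k[b:e,a:c]=m[b:e,a:c]
    return k
def big(m):
    c=cv2.findContours(m,cv2.RETR_EXTERNAL,cv2.CHAIN_APPROX_NONE)[0]; return max(c,key=cv2.contourArea)
def tri(a,ua,b,ub):
    A=[];B=[]
    for d,(u,v) in((a,ua),(b,ub)):
        E=d["extrinsics"]; x=(u-d["cx"])/d["fx"]; y=(v-d["cy"])/d["fy"]
        for r in(E[0]-x*E[2],E[1]-y*E[2]): A.append(r[:3]);B.append(-r[3])
    s=np.linalg.lstsq(np.array(A),np.array(B),rcond=None); return s[0],s[1]
E
python3 - <<'E'
from h import *
t=dict(np.load("top0.npz"));s=dict(np.load("side0.npz"))
np.set_printoptions(precision=1,suppress=True)
R=((0,150,90),(8,255,255)); O=((8,150,120),(18,255,255)); G=((60,80,30),(95,255,255))
def show(nm,lohi,bt,bs,h):
    res=[]
    for d,b in((t,bt),(s,bs)):
        m=mask(d,*lohi,b); c=big(m); r=cv2.minAreaRect(c); mm=np.zeros_like(m); cv2.drawContours(mm,[c],-1,255,-1)
        W=pts(d)[(mm>0)&(m>0)]; print(nm,r,len(W),"median",np.nanmedian(W,0),"hi",np.nanpercentile(W[:,2],[5,50,95]))
        bx=cv2.boxPoints(r); print("  corners on plane",h,[ray(d,*p,h)[:2].round(1).tolist() for p in bx])
        res.append(r[0])
    print("  tri",tri(t,res[0],s,res[1]))
show("handle",R,(180,170,260,225),(295,140,335,170),97)
show("knob",O,(415,140,440,175),(365,260,415,295),94)
show("bed",G,(375,140,465,265),(240,270,430,355),16)
E
```

```text
handle ((215.9000244140625, 197.1999969482422), (6.008325576782227, 43.955657958984375), 71.56504821777344) 275 median [484.2 224.6  95.8] hi [91.5 95.8 99.2]
  corners on plane 97 [[474.9, 270.9], [504.7, 182.4], [492.4, 178.0], [462.7, 266.4]]
handle ((312.7500305175781, 153.25001525878906), (22.62741470336914, 6.363960266113281), 45.0) 130 median [483.8 217.5  96.7] hi [89.1 96.7 99.1]
  corners on plane 97 [[461.7, 256.5], [473.7, 284.3], [504.2, 181.3], [492.4, 157.7]]
  tri (array([484. , 225.1,  94. ]), array([0.]))
knob ((425.28045654296875, 156.47561645507812), (10.380563735961914, 25.399253845214844), 6.340191841125488) 169 median [ 567.4 -228.8   91.5] hi [70.4 91.5 95.9]
  corners on plane 94 [[545.3, -212.5], [601.4, -220.5], [598.8, -242.9], [542.7, -234.8]]
knob ((391.7509460449219, 278.2283020019531), (38.35506820678711, 25.237028121948242), 2.4895529747009277) 681 median [ 571.5 -237.5   84. ] hi [65.9 84.  94.8]
  corners on plane 94 [[534.9, -279.1], [546.6, -221.0], [602.0, -231.1], [586.4, -288.1]]
  tri (array([ 574.7, -231.7,   75.4]), array([3.9]))
bed ((418.6590881347656, 200.28445434570312), (65.8630599975586, 111.92858123779297), 3.6913859844207764) 5484 median [ 456.7 -218.7   15.9] hi [12.1 15.9 28.5]
  corners on plane 16 [[363.6, -139.4], [623.5, -162.1], [612.9, -315.8], [353.6, -288.2]]
bed ((335.0, 315.5), (71.0, 180.0), 90.0) 9528 median [ 465.7 -242.1   16.7] hi [12.7 16.7 35.1]
  corners on plane 16 [[343.6, -134.3], [646.3, -166.3], [603.7, -321.9], [354.0, -297.5]]
  tri (array([ 487.7, -228. ,    7.3]), array([0.2]))
```

```bash
python3 - <<'E'
from h import *
t=cv2.imread("pics/top0.png"); s=cv2.imread("pics/side0.png")
a=cv2.resize(t[140:270,375:475],None,fx=4,fy=4,interpolation=cv2.INTER_CUBIC)
b=cv2.resize(t[145:245,175:265],None,fx=4,fy=4,interpolation=cv2.INTER_CUBIC)
o=np.zeros((520,780,3),np.uint8); o[:,:400]=a; o[:400,410:770]=b
cv2.imwrite("pics/c1.png",o)
E
```

```text
(no output)
```

View pics/c1.png

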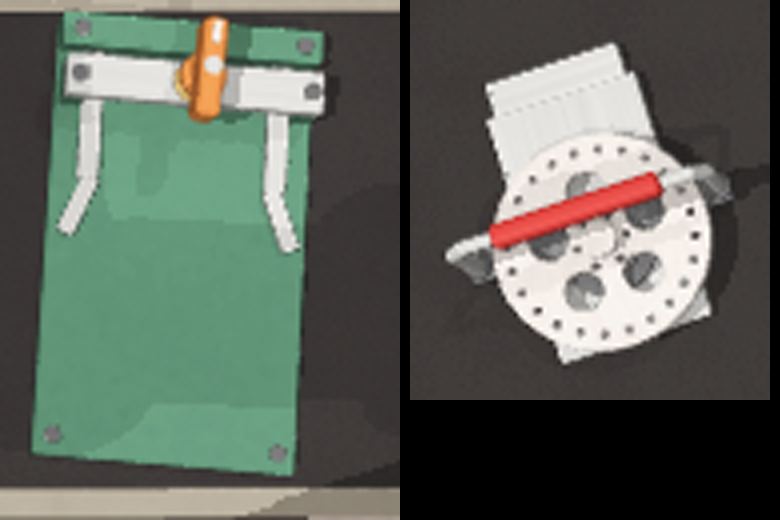

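The crop shows the bed's front edge from (33,453) to (293,473), with its sides running up to the stop and the rails inside. The knob bar lies nearly along the bed, and the fixture nose is upper-left at (555,60).

```bash
python3 - <<'E'
from h import *
np.set_printoptions(precision=1,suppress=True)
G=((60,70,20),(95,255,255))
def fit(P):
    vx,vy,x,y=cv2.fitLine(np.float32(P),cv2.DIST_HUBER,0,.01,.01).ravel(); return np.array([x,y]),np.array([vx,vy])
def cross(a,b): 
    k=np.linalg.solve(np.c_[a[1],-b[1]],b[0]-a[0]); return a[0]+k[0]*a[1]
for n,b in(("top",(375,140,465,265)),("side",(235,270,430,355))):
    d=dict(np.load(n+"0.npz")); c=big(mask(d,*G,b))[:,0]
    P=np.array([ray(d,u,v,16)[:2] for u,v in c]); 
    # rotate by approx yaw -5deg about approx centre
    a=np.radians(-5);ex=np.array([np.cos(a),np.sin(a)]);ey=np.array([-ex[1],ex[0]])
    q=P-[488,-226]; X=q@ex;Y=q@ey
    L={}
    for k,m in dict(left=(X>-115)&(X<60)&(Y>65)&(Y<85),right=(X>-115)&(X<60)&(Y<-65)&(Y>-85),front=(X<-120)&(abs(Y)<65)).items():
        if m.sum()<10: print(n,k,"few");continue
        l=fit(P[m]); L[k]=l; ang=np.degrees(np.arctan2(l[1][1],l[1][0])); print(n,k,m.sum(),"ang",ang, "mean",P[m].mean(0), "X,Y med",np.median(X[m]),np.median(Y[m]))
    if len(L)==3: 
        A=cross(L["left"],L["front"]);B=cross(L["right"],L["front"]); print(" corners",A,B,np.linalg.norm(A-B))
    W=pts(d); m=mask(d,*G,b)>0; print(" plate z",np.nanmedian(W[m][:,2]))
d=dict(np.load("top0.npz"))
f=lambda x,y,h:ray(d,375+(x+.5)/4-.5,140+(y+.5)/4-.5,h)[:2]
sl,sr,bl,br=f(53,433,16),f(277,453,16),f(83,27,35),f(305,46,35)
print("screws",sl,sr,bl,br,"bridge",f(80,71,50),f(313,91,50))
print("knobdot",f(213,65,95),"ends",f(214,18,94),f(205,118,94))
b=lambda x,y,h:ray(d,175+(x-410+.5)/4-.5,145+(y+.5)/4-.5,h)[:2]
print("nose corners",b(488,88,16),b(613,43,16),"hub",b(603,237,42), "disc l r",b(491,235,34),b(712,240,34))
E
```

```text
top left 83 ang -5.2311277 mean [ 469.6 -150.1] X,Y med -18.947527239385696 74.45152300779579
top right 89 ang -4.932381 mean [ 458.7 -296.2] X,Y med -13.543600842613394 -72.75662981760281
top front 58 ang 84.843666 mean [ 360.3 -214.9] X,Y med -128.1823940537625 -0.016004620647701362
 corners [ 367.  -140.3] [ 353.7 -287.4] 147.67245
 plate z 15.978064424600234
side left 70 ang -4.18427 mean [ 439.2 -146.1] X,Y med -55.337126118168015 75.32932777722706
side right 136 ang -5.2389736 mean [ 456.2 -302.6] X,Y med -21.319226079232347 -79.76505571836186
side front 57 ang 85.10076 mean [ 359.6 -217.4] X,Y med -128.6399732552716 -4.347451616675272
 corners [ 366.2 -140.4] [ 353. -294.] 154.17288
 plate z 16.725457991059898
screws [ 377.4 -152.6] [ 365.7 -279.5] [ 609.1 -172.8] [ 597.5 -300.2] bridge [ 579.9 -168. ] [ 568.  -299.4]
knobdot [ 573.1 -233.1] ends [ 599.5 -234.9] [ 544. -228.]
nose corners [566.9 293.5] [593.5 221.5] hub [476.1 219.6] disc l r [478.5 284.5] [475.2 159.4]
```

```bash
python3 -m handwheel '[[94,[0.66,-0.78,0],[0,0,0]],[94,[0.66,-0.78,0],[0,0,0]],[94,[0.66,-0.78,0],[0,0,0]],[94,[0.66,-0.78,0],[0,0,0]],[94,[0.66,-0.78,0],[0,0,0]]]'; python3 -m handwheel '[[94,[0.66,-0.78,0],[0,0,0]],[94,[0.66,-0.78,0],[0,0,0]],[94,[0.66,-0.78,0],[0,0,0]],[94,[0.66,-0.78,0],[0,0,0]],[94,[0.66,-0.78,0],[0,0,0]]]'; python3 -m handwheel '[[94,[0.66,-0.78,0],[0,0,0]],[94,[0.66,-0.78,0],[0,0,0]],[94,[0.66,-0.78,0],[0,0,0]],[94,[0.66,-0.78,0],[0,0,0]],[94,[0.66,-0.78,0],[0,0,0]]]'
```

```text
time: 0.52
eef_pos: [263.8, -349.2, 166.9]
tcp_rot: [0.986, 0.168, 0.0, -0.0]
ft_force: [1.0, -0.5, 0.0]
finger_gap: 93.7
gripper_force: 0.0
time: 0.93
eef_pos: [336.3, -158.3, 167.3]
tcp_rot: [0.986, 0.168, 0.0, 0.0]
ft_force: [-0.1, -0.3, 0.1]
finger_gap: 93.8
gripper_force: 0.0
time: 1.35
eef_pos: [409.0, 32.8, 167.3]
tcp_rot: [0.986, 0.169, 0.0, 0.0]
ft_force: [0.8, -1.1, -0.2]
finger_gap: 94.1
gripper_force: 0.0
```

```bash
cat >> h.py <<'E'
def go(x,y,z,psi):
    "needed shift in tool axes (units of 40mm) and turn (units of .1 rad)"
    from scipy.spatial.transform import Rotation as R
    s=manip.state(); M=R.from_quat(s["tcp_rot"]).as_matrix(); p=np.radians(psi)
    D=np.c_[[np.cos(p),np.sin(p),0],[np.sin(p),-np.cos(p),0],[0,0,-1]]
    print("t",round(s["time"],2),"pos",s["eef_pos"].round(1),"psi",round(np.degrees(np.arctan2(M[1,0],M[0,0])),2),"F",s["ft_force"].round(1),"gap",round(s["finger_gap"],1))
    print("shift units",(M.T@(np.array([x,y,z])-s["eef_pos"])/40).round(3),"turn units",(R.from_matrix(M.T@D).as_rotvec()*10).round(2))
E
python3 -m handwheel '[[94,[0.67,-0.78,0],[0,0,0]],[94,[0.67,-0.78,0],[0,0,0]],[94,[0.66,-0.78,0],[0,0,0]],[94,[0.66,-0.78,0],[0,0,0]],[94,[0.66,-0.78,0],[0,0,0]]]'
python3 -m handwheel '[[94,[0,0,0],[0,0,-1]],[94,[0,0,0],[0,0,-1]],[94,[0,0,0],[0,0,-1]],[94,[0,0,0],[0,0,-1]],[94,[0,0,0],[0,0,-1]]]'
python3 -m handwheel '[[94,[0,0,0],[0,0,-1]],[94,[0,0,0],[0,0,-1]],[94,[0,0,0],[0,0,-1]],[94,[0,0,0],[0,0,-1]],[94,[0,0,0],[0,0,-1]]]'
python3 -m handwheel '[[94,[0,0,0],[0,0,-1]],[94,[0,0,0],[0,0,-1]],[94,[0,0,0],[0,0,-1]],[94,[0,0,0],[0,0,-1]],[94,[0,0,0],[0,0,-1]]]'
python3 -c "
from h import *
go(484,225,71,108.7)"
```

```text
time: 1.77
eef_pos: [482.4, 224.0, 167.0]
tcp_rot: [0.986, 0.169, -0.0, 0.0]
ft_force: [1.3, -0.5, 0.1]
finger_gap: 94.2
gripper_force: 0.0
time: 2.18
eef_pos: [482.0, 222.1, 166.7]
tcp_rot: [0.912, 0.41, -0.001, -0.0]
ft_force: [0.3, -0.4, 0.4]
finger_gap: 93.9
gripper_force: 0.0
time: 2.6
eef_pos: [482.1, 221.8, 166.8]
tcp_rot: [0.783, 0.622, -0.001, -0.0]
ft_force: [-0.1, 0.2, 0.3]
finger_gap: 93.9
gripper_force: 0.0
time: 3.02
eef_pos: [482.1, 221.8, 166.9]
tcp_rot: [0.604, 0.797, -0.0, -0.0]
ft_force: [-0.8, 0.4, 0.5]
finger_gap: 94.3
gripper_force: 0.0
t 3.02 pos [482.1 221.8 166.9] psi 105.64 F [-0.8  0.4  0.5] gap 94.3
shift units [0.064 0.07  2.397] turn units [-0.01  0.   -0.53]
```

```bash
python3 -m handwheel '[[94,[0.06,0.07,0.6],[0,0,-0.53]],[94,[0,0,0.7],[0,0,0]],[94,[0,0,0.6],[0,0,0]],[94,[0,0,0.5],[0,0,0]],[94,[0,0,0],[0,0,0]]]'
python3 -m handwheel '[[94,[0,0,0],[0,0,0]],[0,[0,0,0],[0,0,0]],[0,[0,0,0],[0,0,0]],[0,[0,0,0],[0,0,0]],[0,[0,0,0],[0,0,0]]]'
python3 -m handwheel '[[0,[0,0,0],[0,0,0]],[0,[0,0,0],[0,0,0]],[0,[0,0,0],[0,0,0]],[0,[0,0,0],[0,0,0]],[0,[0,0,0],[0,0,0]]]'
python3 -c "
from h import *
go(484,225,71,108.7)"
```

```text
time: 3.43
eef_pos: [480.6, 223.7, 67.1]
tcp_rot: [0.585, 0.811, -0.004, -0.003]
ft_force: [-0.3, 0.2, -0.3]
finger_gap: 94.3
gripper_force: 0.0
time: 3.85
eef_pos: [485.3, 225.2, 72.5]
tcp_rot: [0.585, 0.811, 0.001, 0.001]
ft_force: [-0.2, 0.1, -0.0]
finger_gap: 70.5
gripper_force: 0.0
time: 4.27
eef_pos: [484.5, 225.0, 71.3]
tcp_rot: [0.585, 0.811, -0.0, -0.0]
ft_force: [1.1, -0.7, -0.3]
finger_gap: 37.3
gripper_force: 0.0
t 4.27 pos [484.5 225.   71.3] psi 108.39 F [ 1.1 -0.7 -0.3] gap 37.3
shift units [ 0.004 -0.011  0.008] turn units [-0.    0.   -0.05]
```

```bash
python3 -m handwheel '[[0,[0,0,0],[0,0,0]],[0,[0,0,0],[0,0,0]],[0,[0,0,0],[0,0,0]],[0,[0,0,0],[0,0,0]],[0,[0,0,0],[0,0,0]]]'
python3 -m handwheel '[[0,[0,0,0],[0,0,0]],[0,[0,0,-0.1],[0,0,0]],[0,[0,0,-0.2],[0,0,0]],[0,[0,0,-0.2],[0,0,0]],[0,[0,0,-0.2],[0,0,0]]]'
python3 -m handwheel '[[0,[0,0,-0.3],[0,0,0]],[0,[0,0,-0.3],[0,0,0]],[0,[0,0,-0.2],[0,0,0]],[0,[0,0,0],[0,0,0]],[0,[0,0,0],[0,0,0]]]'
python3 - <<'E'
from h import *
go(484,225,71,108.7)
t=cam("top");s=cam("side")
a=cv2.resize(t["color"][130:270,150:290],None,fx=2.8,fy=2.8); b=cv2.resize(s["color"][60:240,240:440],None,fx=2,fy=2.18)
o=np.zeros((400,800,3),np.uint8); o[:392,:392]=a; o[:392,400:]=b
cv2.imwrite("pics/lift.png",o)
E
```

```text
time: 4.68
eef_pos: [484.5, 225.0, 71.3]
tcp_rot: [0.585, 0.811, -0.0, 0.0]
ft_force: [-0.3, 0.2, 0.1]
finger_gap: 4.0
gripper_force: 0.0
time: 5.1
eef_pos: [484.8, 225.1, 100.5]
tcp_rot: [0.585, 0.811, 0.0, 0.0]
ft_force: [-0.0, 0.7, -0.2]
finger_gap: 0.6
gripper_force: 0.0
time: 5.52
eef_pos: [484.9, 225.1, 132.0]
tcp_rot: [0.585, 0.811, 0.001, 0.0]
ft_force: [-0.1, -0.4, 0.2]
finger_gap: 0.1
gripper_force: 0.0
t 5.52 pos [484.9 225.1 132. ] psi 108.39 F [-0.1 -0.4  0.2] gap 0.1
shift units [ 0.005 -0.024  1.526] turn units [ 0.02  0.   -0.05]
```

View pics/lift.png

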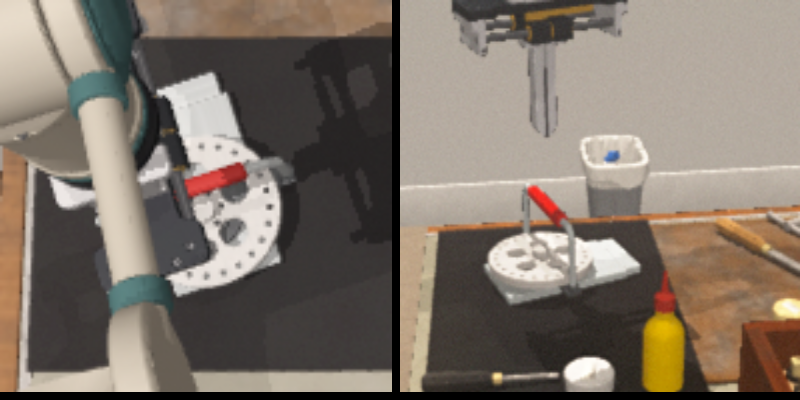

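The fingers closed on nothing: in the side view the tip, at about (545,133), is well above the handle at (545,205), though the fixture has not moved. I'll measure where the fingertips really are against the reported TCP.

```bash
python3 - <<'E'
from h import *
np.set_printoptions(precision=1,suppress=True)
s=cam("side");t=cam("top"); st=manip.state(); print(st["eef_pos"],st["joints"])
W=pts(s)
for y in (80,90,100,110,116,118,120,122):
    print(y,[W[y,x].round(0).tolist() for x in (306,310,312,314)])
for d,n in((s,"side"),(t,"top")):
    p=d["extrinsics"]@np.r_[st["eef_pos"],1]; print(n,"TCP projects",p[0]/p[2]*d["fx"]+d["cx"],p[1]/p[2]*d["fy"]+d["cy"])
m=mask(s,(0,150,90),(8,255,255),(295,140,335,170)); c=big(m); print(cv2.minAreaRect(c), np.nanmedian(W[m>0],0))
E
```

```text
[483.9 224.8 130.6] [ 0.3  0.2  1.7 -0.   1.3 -0. ]
80 [[473.0, 188.0, 273.0], [483.0, 213.0, 266.0], [487.0, 221.0, 264.0], [491.0, 217.0, 265.0]]
90 [[474.0, 218.0, 244.0], [482.0, 217.0, 244.0], [487.0, 224.0, 242.0], [491.0, 220.0, 243.0]]
100 [[473.0, 223.0, 221.0], [482.0, 221.0, 221.0], [486.0, 221.0, 221.0], [490.0, 220.0, 221.0]]
110 [[472.0, 222.0, 199.0], [480.0, 215.0, 200.0], [485.0, 215.0, 200.0], [490.0, 220.0, 198.0]]
116 [[472.0, 222.0, 185.0], [480.0, 214.0, 187.0], [485.0, 220.0, 185.0], [nan, nan, nan]]
118 [[554.0, 2475.0, -560.0], [480.0, 216.0, 182.0], [484.0, 217.0, 181.0], [489.0, 219.0, 180.0]]
120 [[554.0, 2478.0, -576.0], [480.0, 217.0, 177.0], [484.0, 219.0, 176.0], [489.0, 219.0, 176.0]]
122 [[553.0, 2453.0, -582.0], [581.0, 2448.0, -582.0], [484.0, 218.0, 172.0], [489.0, 217.0, 172.0]]
side TCP projects 312.28320164662273 138.35401282283274
top TCP projects 212.53825121215945 194.81229171440245
((312.5000305175781, 153.50001525878906), (22.62741470336914, 5.656853675842285), 45.0) [483.8 218.   96.7]
```

The fingertips measure at z≈171 (row 122), while the reported TCP is 131. So the reported TCP reads about 40 mm low in height, and its x and y agree. I'll open and descend about 40 mm further, then check from close by before gripping.

```bash
python3 -m handwheel '[[60,[0,0,0],[0,0,0]],[60,[0,0,0],[0,0,0]],[60,[0,0,0],[0,0,0]],[60,[0,0,0],[0,0,0]],[60,[0,0,0],[0,0,0]]]'
python3 -m handwheel '[[60,[0,0,0],[0,0,0]],[60,[0,0,0],[0,0,0]],[60,[0,0,0],[0,0,0]],[60,[0,0,0.5],[0,0,0]],[60,[0,0,0.5],[0,0,0]]]'
python3 -m handwheel '[[60,[0,0,0.5],[0,0,0]],[60,[0,0,0.4],[0,0,0]],[60,[0,0,0.3],[0,0,0]],[60,[0,0,0],[0,0,0]],[60,[0,0,0],[0,0,0]]]'
python3 - <<'E'
from h import *
np.set_printoptions(precision=1,suppress=True)
go(484,225,31,108.7)
s=cam("side"); o=cv2.resize(s["color"][80:220,240:400],None,fx=4,fy=4,interpolation=cv2.INTER_CUBIC); cv2.imwrite("pics/open.png",o)
W=pts(s)
for y in range(130,160,3): print(y,[W[y,x].round(0).tolist() for x in (296,300,304,308,312,316,320,324,328)])
E
```

```text
time: 6.13
eef_pos: [484.5, 225.0, 131.2]
tcp_rot: [0.585, 0.811, -0.0, -0.0]
ft_force: [-0.3, 0.2, -0.8]
finger_gap: 30.1
gripper_force: 0.0
time: 6.55
eef_pos: [485.9, 225.4, 92.1]
tcp_rot: [0.585, 0.811, 0.002, 0.001]
ft_force: [-0.4, -0.5, -0.5]
finger_gap: 59.7
gripper_force: 0.0
time: 6.97
eef_pos: [484.2, 224.9, 43.0]
tcp_rot: [0.585, 0.811, -0.001, -0.0]
ft_force: [0.9, -0.6, 1.5]
finger_gap: 59.8
gripper_force: 0.0
t 6.97 pos [484.2 224.9  43. ] psi 108.39 F [ 0.9 -0.6  1.5] gap 59.8
shift units [ 0.  -0.   0.3] turn units [-0.   0.  -0.1]
130 [[448.0, 202.0, 161.0], [457.0, 209.0, 157.0], [535.0, 2431.0, -634.0], [565.0, 2457.0, -644.0], [593.0, 2441.0, -640.0], [622.0, 2449.0, -644.0], [652.0, 2465.0, -652.0], [512.0, 238.0, 145.0], [520.0, 227.0, 148.0]]
133 [[447.0, 200.0, 154.0], [456.0, 208.0, 151.0], [nan, nan, nan], [564.0, 2459.0, -668.0], [593.0, 2467.0, -672.0], [622.0, 2470.0, -675.0], [650.0, 2448.0, -668.0], [512.0, 239.0, 137.0], [520.0, 230.0, 140.0]]
136 [[447.0, 206.0, 145.0], [456.0, 210.0, 143.0], [535.0, 2472.0, -694.0], [563.0, 2451.0, -688.0], [593.0, 
[... 920 characters left out ...]
0, 2435.0, -778.0], [511.0, 242.0, 99.0], [520.0, 231.0, 103.0]]
151 [[445.0, 211.0, 107.0], [454.0, 208.0, 108.0], [466.0, 297.0, 72.0], [474.0, 241.0, 94.0], [482.0, 225.0, 100.0], [618.0, 2453.0, -807.0], [645.0, 2416.0, -794.0], [511.0, 242.0, 91.0], [520.0, 231.0, 95.0]]
154 [[445.0, 208.0, 101.0], [454.0, 206.0, 102.0], [466.0, 292.0, 66.0], [558.0, 2454.0, -828.0], [482.0, 216.0, 96.0], [490.0, 206.0, 100.0], [644.0, 2414.0, -816.0], [511.0, 245.0, 83.0], [520.0, 230.0, 88.0]]
157 [[445.0, 214.0, 92.0], [454.0, 209.0, 93.0], [466.0, 302.0, 54.0], [558.0, 2459.0, -854.0], [481.0, 216.0, 89.0], [490.0, 196.0, 97.0], [498.0, 194.0, 97.0], [674.0, 2437.0, -851.0], [702.0, 2421.0, -846.0]]
```

View pics/open.png

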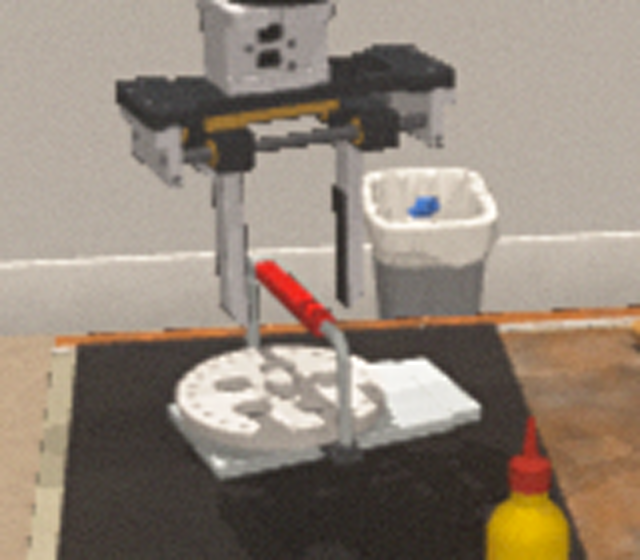

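The picture shows the open fingers straddling the red handle, with tips at about z 85 (crop (235,315) and (350,300)). That confirms a height offset of about 41 mm. I'll go down 14 mm more and close.

```bash
python3 -m handwheel '[[60,[0,0,0.2],[0,0,-0.1]],[60,[0,0,0.15],[0,0,0]],[60,[0,0,0],[0,0,0]],[0,[0,0,0],[0,0,0]],[0,[0,0,0],[0,0,0]]]'
python3 -m handwheel '[[0,[0,0,0],[0,0,0]],[0,[0,0,0],[0,0,0]],[0,[0,0,0],[0,0,0]],[0,[0,0,0],[0,0,0]],[0,[0,0,0],[0,0,0]]]'
python3 -m handwheel '[[0,[0,0,0],[0,0,0]],[0,[0,0,0],[0,0,0]],[0,[0,0,0],[0,0,0]],[0,[0,0,0],[0,0,0]],[0,[0,0,0],[0,0,0]]]'
```

```text
time: 7.43
eef_pos: [484.6, 225.0, 29.5]
tcp_rot: [0.581, 0.814, 0.0, 0.0]
ft_force: [0.5, -0.3, 0.3]
finger_gap: 50.5
gripper_force: 0.0
time: 7.85
eef_pos: [484.6, 225.0, 29.4]
tcp_rot: [0.581, 0.814, 0.0, 0.0]
ft_force: [-0.3, 0.1, 0.5]
finger_gap: 16.6
gripper_force: 0.0
time: 8.27
eef_pos: [485.0, 225.1, 29.5]
tcp_rot: [0.581, 0.814, 0.0, 0.0]
ft_force: [1.9, 0.9, 0.6]
finger_gap: 13.8
gripper_force: 30.0
```

```bash
python3 -m handwheel '[[0,[0,0,-0.05],[0,0,0]],[0,[0,0,-0.1],[0,0,0]],[0,[0,0,-0.2],[0,0,0]],[0,[0,0,-0.3],[0,0,0]],[0,[0,0,-0.35],[0,0,0]]]'
python3 -m handwheel '[[0,[0,0,-0.4],[0,0,0]],[0,[0,0,-0.4],[0,0,0]],[0,[0,0,-0.4],[0,0,0]],[0,[0,0,-0.4],[0,0,0]],[0,[0,0,-0.4],[0,0,0]]]'
python3 - <<'E'
from h import *
go(424,-10,150,84.95)
E
```

```text
time: 8.68
eef_pos: [483.1, 224.5, 69.1]
tcp_rot: [0.581, 0.814, -0.001, -0.001]
ft_force: [0.8, -0.0, -5.0]
finger_gap: 13.8
gripper_force: 30.0
time: 9.1
eef_pos: [483.6, 224.7, 150.2]
tcp_rot: [0.581, 0.814, -0.001, -0.0]
ft_force: [0.6, -0.5, -5.7]
finger_gap: 13.4
gripper_force: 30.0
t 9.1 pos [483.6 224.7 150.2] psi 108.97 F [ 0.6 -0.5 -5.7] gap 13.4
shift units [-5.064 -3.316  0.009] turn units [-0.01  0.    4.19]
```

```bash
python3 -m handwheel '[[0,[-0.3,-0.2,0],[0,0,0]],[0,[-0.45,-0.3,0],[0,0,0]],[0,[-0.55,-0.36,0],[0,0,0]],[0,[-0.55,-0.36,0],[0,0,0]],[0,[-0.55,-0.36,0],[0,0,0]]]'
python3 -m handwheel '[[0,[-0.55,-0.36,0],[0,0,0]],[0,[-0.55,-0.36,0],[0,0,0]],[0,[-0.55,-0.36,0],[0,0,0]],[0,[-0.55,-0.36,0],[0,0,0]],[0,[-0.55,-0.3,0],[0,0,0]]]'
python3 -m handwheel '[[0,[-0.62,-0.2,0],[0,0,0.5]],[0,[-0.62,-0.2,0],[0,0,0.5]],[0,[-0.62,-0.2,0],[0,0,0.5]],[0,[-0.62,-0.2,0],[0,0,0.5]],[0,[-0.62,-0.2,0],[0,0,0.5]]]'
python3 - <<'E'
from h import *
go(426.2,-220.3,150,84.95)
E
```

```text
time: 9.52
eef_pos: [453.7, 111.6, 148.3]
tcp_rot: [0.581, 0.814, -0.001, -0.001]
ft_force: [-0.2, -0.8, -4.9]
finger_gap: 14.1
gripper_force: 30.0
time: 9.93
eef_pos: [422.8, -14.7, 148.4]
tcp_rot: [0.581, 0.814, -0.001, -0.001]
ft_force: [0.6, -0.5, -4.8]
finger_gap: 13.7
gripper_force: 30.0
time: 10.35
eef_pos: [413.2, -143.9, 148.5]
tcp_rot: [0.679, 0.734, -0.001, -0.001]
ft_force: [0.3, -0.5, -5.8]
finger_gap: 13.7
gripper_force: 30.0
t 10.35 pos [ 413.2 -143.9  148.5] psi 94.49 F [ 0.3 -0.5 -5.8] gap 13.7
shift units [-1.93   0.174 -0.038] turn units [-0.02 -0.    1.67]
```

Now I'll move over the bed, lower partly (sole bottom to about 40), then look at how it lines up.

```bash
python3 -m handwheel '[[0,[-0.6,0.05,0],[0,0,0]],[0,[-0.6,0.05,0],[0,0,0]],[0,[-0.45,0.04,0],[0,0,0]],[0,[-0.28,0.03,0],[0,0,0]],[0,[0,0,0],[0,0,0.8]]]'
python3 -m handwheel '[[0,[0,0,0.2],[0,0,0.87]],[0,[0,0,0.5],[0,0,0]],[0,[0,0,0.5],[0,0,0]],[0,[0,0,0.5],[0,0,0]],[0,[0,0,0.3],[0,0,0]]]'
python3 -m handwheel '[[0,[0,0,0.1],[0,0,0]],[0,[0,0,0],[0,0,0]],[0,[0,0,0],[0,0,0]]]'
cat > see.py <<'E'
from h import *
import sys
go(426.2,-220.3,41,84.95)
t=cam("top");s=cam("side"); n=sys.argv[1]
np.savez(n+"t.npz",**t);np.savez(n+"s.npz",**s)
a=cv2.resize(t["color"][135:270,370:475],None,fx=3.8,fy=3.8,interpolation=cv2.INTER_CUBIC); b=cv2.resize(s["color"][215:365,235:435],None,fx=2,fy=2,interpolation=cv2.INTER_CUBIC)
o=np.zeros((515,800,3),np.uint8); o[:a.shape[0],:a.shape[1]]=a; o[:300,400:]=b
cv2.imwrite(f"pics/{n}.png",o)
E
python3 see.py low
```

```text
time: 10.77
eef_pos: [427.5, -221.5, 148.5]
tcp_rot: [0.708, 0.706, -0.001, -0.0]
ft_force: [-0.0, 1.1, -4.2]
finger_gap: 13.3
gripper_force: 30.0
time: 11.18
eef_pos: [425.6, -217.3, 66.9]
tcp_rot: [0.737, 0.676, -0.001, -0.003]
ft_force: [-0.1, 0.1, -5.5]
finger_gap: 13.6
gripper_force: 30.0
time: 11.43
eef_pos: [428.2, -218.9, 65.6]
tcp_rot: [0.737, 0.676, -0.0, 0.0]
ft_force: [-0.4, -1.3, -5.6]
finger_gap: 14.1
gripper_force: 30.0
t 11.43 pos [ 428.2 -218.9   65.6] psi 85.08 F [-0.4 -1.3 -5.6] gap 14.1
shift units [-0.039 -0.047  0.616] turn units [-0.    0.    0.02]
```

View pics/low.png

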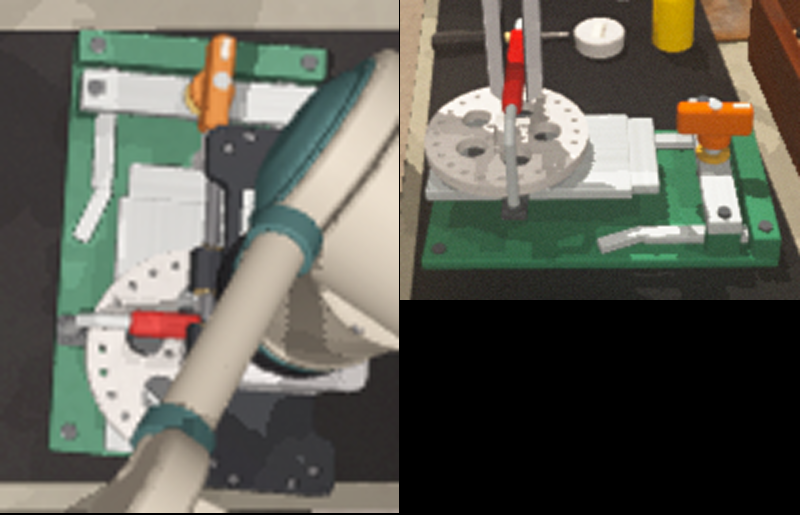

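The top view shows the fixture held over the front of the bed, with the sole's left edge at crop (118,235), the nose left corner at (131,166) and the left lip at (85,235). Next I'll check the sideways alignment numerically.

```bash
cat >> h.py <<'E'
A=np.radians(-5.05); EX=np.array([np.cos(A),np.sin(A)]); EY=np.array([-EX[1],EX[0]]); O=np.array([489,-225.8])
def bed(p): q=np.asarray(p)[:2]-O; return np.array([q@EX,q@EY]).round(1)
E
python3 - <<'E'
from h import *
t=dict(np.load("lowt.npz")); s=dict(np.load("lows.npz"))
f=lambda x,y:(370+(x+.5)/3.8-.5,135+(y+.5)/3.8-.5)
g=lambda x,y:(235+(x-400+.5)/2-.5,215+(y+.5)/2-.5)
for p in((119,200),(116,270),(131,166),(129,195)): print("top",p,bed(ray(t,*f(*p),52)))
for p in((657,150),(628,118),(632,190),(657,188)): print("side z52",p,bed(ray(s,*g(*p),52)))
print("handle left end tri/z126", bed(ray(t,*f(130,325),133)))
# precise left edge, subpixel from gray gradient rows
gr=cv2.cvtColor(t["color"],cv2.COLOR_BGR2GRAY).astype(float)
for r in range(190,206,3):
    seg=gr[r,393:410]; k=np.argmax(np.diff(seg)); print(r,393+k+.5,bed(ray(t,393+k+.5,r,52)))
for r in (168,173,176):   # left rail edges z=23
    print("rail",r,gr[r,392:402].astype(int))
W=pts(s); print("sole top z", np.nanmedian(W[282:300,338:346,2]), np.nanmedian(W[285:300,350:360,2]))
E
```

```text
top (119, 200) [17.9 47.5]
top (116, 270) [-23.7  46.7]
top (131, 166) [38.8 41.7]
top (129, 195) [21.4 41.8]
side z52 (657, 150) [42.7  4.1]
side z52 (628, 118) [22.2 44.6]
side z52 (632, 190) [ 21.7 -40.8]
side z52 (657, 188) [ 39.8 -38.9]
handle left end tri/z126 [-64.   50.2]
190 400.5 [11.7 48.1]
193 400.5 [ 4.9 47.7]
196 400.5 [-1.9 47.3]
199 400.5 [-8.6 46.9]
202 400.5 [-15.4  46.5]
205 400.5 [-22.1  46.1]
rail 168 [121 121 121 192 201 201 203 202 103 119]
rail 173 [132 134 124 217 215 215 216 224  94 127]
rail 176 [132 131 112 217 215 215 215 226 108 131]
sole top z 53.55782105582455 53.23930748223398
```

```bash
python3 -m handwheel '[[0,[-0.045,0,0.1],[0,0,0]],[0,[0,0,0.15],[0,0,0]],[0,[0,0,0.15],[0,0,0]],[0,[0,0,0.1],[0,0,0]],[0,[0,0,0.05],[0,0,0]]]'
python3 -m handwheel '[[0,[0,0,0.03],[0,0,0]],[0,[0,0,0.03],[0,0,0]],[0,[0,0,0.02],[0,0,0]],[0,[0,0,0],[0,0,0]],[0,[0,0,0],[0,0,0]]]'
python3 -m handwheel '[[0,[0,0,0.02],[0,0,0]],[0,[0,0,0],[0,0,0]],[0,[0,0,0],[0,0,0]]]'
python3 -c "
from h import *
go(426.2,-220.3,39.5,84.95); print(bed(manip.state()['eef_pos']))"
```

```text
time: 11.95
eef_pos: [427.6, -220.3, 42.4]
tcp_rot: [0.737, 0.676, -0.0, -0.001]
ft_force: [-0.1, 0.0, -5.2]
finger_gap: 13.9
gripper_force: 30.0
time: 12.37
eef_pos: [428.4, -220.8, 40.3]
tcp_rot: [0.737, 0.676, 0.0, 0.0]
ft_force: [-0.3, -0.7, -5.1]
finger_gap: 13.7
gripper_force: 30.0
time: 12.62
eef_pos: [428.4, -220.9, 39.5]
tcp_rot: [0.737, 0.676, 0.0, 0.0]
ft_force: [-0.5, -0.5, -4.7]
finger_gap: 13.4
gripper_force: 30.0
t 12.62 pos [ 428.4 -220.9   39.5] psi 85.07 F [-0.5 -0.5 -4.7] gap 13.4
shift units [ 0.009 -0.056  0.   ] turn units [0.   0.   0.02]
[-60.8  -0.4]
```

```bash
python3 -m handwheel '[[0,[0,0,0.02],[0,0,0]],[0,[0,0,0],[0,0,0]],[0,[0,0,0],[0,0,0]]]'
python3 -m handwheel '[[0,[0,0,0.02],[0,0,0]],[0,[0,0,0],[0,0,0]],[0,[0,0,0],[0,0,0]]]'
```

```text
time: 12.87
eef_pos: [428.4, -220.8, 39.4]
tcp_rot: [0.737, 0.676, 0.0, 0.0]
ft_force: [-1.0, 1.3, 4.1]
finger_gap: 13.7
gripper_force: 30.0
time: 13.12
eef_pos: [428.4, -220.9, 39.4]
tcp_rot: [0.737, 0.676, 0.0, 0.001]
ft_force: [-2.9, 1.8, 12.1]
finger_gap: 13.5
gripper_force: 30.0
```

```bash
python3 -m handwheel '[[0,[0,0,-0.025],[0,0,0]],[0,[0,0,0],[0,0,0]],[0,[0,0.1,0],[0,0,0]],[0,[0,0.1,0],[0,0,0]],[0,[0,0.1,0],[0,0,0]]]'
python3 -m handwheel '[[0,[0,0.1,0],[0,0,0]],[0,[0,0.1,0],[0,0,0]],[0,[0,0.1,0],[0,0,0]],[0,[0,0.1,0],[0,0,0]],[0,[0,0,0],[0,0,0]]]'
python3 see.py slide1; python3 -c "
from h import *
print(bed(manip.state()['eef_pos']))"
```

```text
time: 13.53
eef_pos: [435.4, -221.2, 39.4]
tcp_rot: [0.736, 0.677, -0.003, -0.003]
ft_force: [-11.2, 1.0, 14.6]
finger_gap: 13.6
gripper_force: 30.0
time: 13.95
eef_pos: [452.9, -222.8, 39.4]
tcp_rot: [0.736, 0.677, -0.002, -0.002]
ft_force: [-9.1, 0.9, 11.1]
finger_gap: 13.6
gripper_force: 30.0
t 13.95 pos [ 452.9 -222.8   39.4] psi 85.15 F [-9.1  0.9 11.1] gap 13.6
shift units [ 0.006 -0.671 -0.036] turn units [-0.06  0.    0.03]
[-36.2  -0.2]
```

View pics/slide1.png

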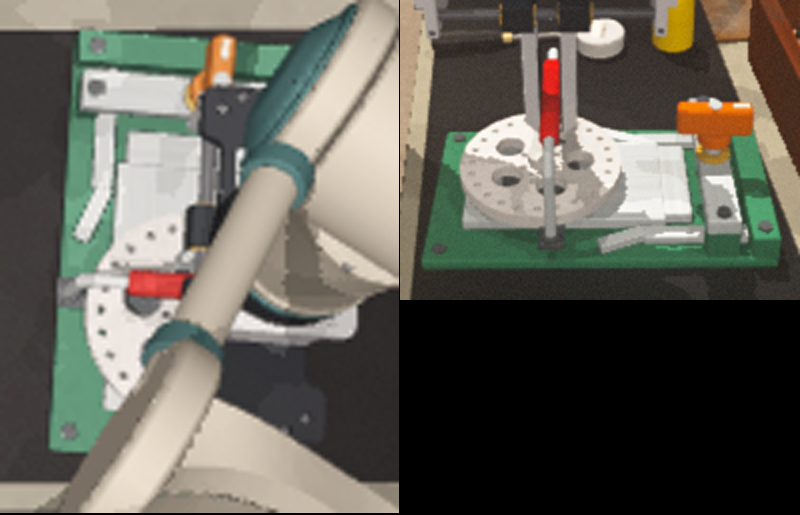

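The fixture sits flat, its nose between the lips and about central (left gap crop 110–127), so I'll keep sliding.

```bash
python3 -m handwheel '[[0,[0,0.1,-0.015],[0,0,0]],[0,[0,0.1,0],[0,0,0]],[0,[0,0.1,0],[0,0,0]],[0,[0,0.1,0],[0,0,0]],[0,[0,0,0],[0,0,0]]]'
python3 -m handwheel '[[0,[0,0.1,0],[0,0,0]],[0,[0,0.1,0],[0,0,0]],[0,[0,0.1,0],[0,0,0]],[0,[0,0.1,0],[0,0,0]],[0,[0,0,0],[0,0,0]]]'
python3 -c "
from h import *
go(0,0,0,84.95);print(bed(manip.state()['eef_pos']))"
```

```text
time: 14.47
eef_pos: [470.6, -224.4, 39.4]
tcp_rot: [0.737, 0.676, -0.001, -0.001]
ft_force: [-4.4, 0.6, 5.5]
finger_gap: 13.4
gripper_force: 30.0
time: 14.88
eef_pos: [486.5, -225.8, 39.4]
tcp_rot: [0.737, 0.676, -0.001, -0.001]
ft_force: [-5.3, 1.4, 5.1]
finger_gap: 13.7
gripper_force: 30.0
t 14.88 pos [ 486.5 -225.8   39.4] psi 85.11 F [-5.3  1.4  5.1] gap 13.7
shift units [  4.587 -12.598   1.028] turn units [-0.03  0.    0.03]
[-2.4 -0.2]
```

```bash
python3 -m handwheel '[[0,[0,0.03,0],[0,0,0]],[0,[0,0.03,0],[0,0,0]],[0,[0,0,0],[0,0,0]]]'
python3 -m handwheel '[[0,[0,0.025,0],[0,0,0]],[0,[0,0,0],[0,0,0]]]'; python3 -m handwheel '[[0,[0,0.02,0],[0,0,0]],[0,[0,0,0],[0,0,0]]]'
```

```text
time: 15.13
eef_pos: [487.8, -225.9, 39.4]
tcp_rot: [0.737, 0.676, -0.002, -0.002]
ft_force: [-7.2, 0.6, 7.0]
finger_gap: 13.6
gripper_force: 30.0
time: 15.3
eef_pos: [488.7, -225.9, 39.4]
tcp_rot: [0.737, 0.676, -0.002, -0.002]
ft_force: [-7.4, 0.9, 6.9]
finger_gap: 14.0
gripper_force: 30.0
time: 15.47
eef_pos: [489.5, -226.0, 39.4]
tcp_rot: [0.737, 0.676, -0.002, -0.002]
ft_force: [-7.3, 1.0, 7.1]
finger_gap: 13.8
gripper_force: 30.0
```

```bash
python3 -m handwheel '[[0,[0,0.025,0],[0,0,0]],[0,[0,0,0],[0,0,0]]]'; python3 -m handwheel '[[0,[0,0.02,0],[0,0,0]],[0,[0,0,0],[0,0,0]]]'; python3 -m handwheel '[[0,[0,0.02,0],[0,0,0]],[0,[0,0,0],[0,0,0]]]'
```

```text
time: 15.63
eef_pos: [490.5, -226.1, 39.4]
tcp_rot: [0.737, 0.676, -0.002, -0.002]
ft_force: [-7.6, 0.0, 6.6]
finger_gap: 13.8
gripper_force: 30.0
time: 15.8
eef_pos: [491.1, -226.2, 39.4]
tcp_rot: [0.737, 0.676, -0.002, -0.002]
ft_force: [-7.8, 0.6, 8.1]
finger_gap: 13.9
gripper_force: 30.0
time: 15.97
eef_pos: [491.0, -226.1, 39.4]
tcp_rot: [0.737, 0.676, -0.002, -0.003]
ft_force: [-9.5, 0.1, 8.6]
finger_gap: 13.7
gripper_force: 30.0
```

```bash
python3 -m handwheel '[[0,[0,0.02,0],[0,0,0]],[0,[0,0,0],[0,0,0]]]'; python3 -m handwheel '[[0,[0,0.03,0],[0,0,0]],[0,[0,0,0],[0,0,0]]]';  python3 -c "
from h import *
go(0,0,0,84.95);print(bed(manip.state()['eef_pos']))"
```

```text
time: 16.13
eef_pos: [490.9, -226.1, 39.4]
tcp_rot: [0.736, 0.677, -0.003, -0.003]
ft_force: [-11.9, 0.7, 10.3]
finger_gap: 13.7
gripper_force: 30.0
time: 16.3
eef_pos: [490.8, -226.1, 39.4]
tcp_rot: [0.736, 0.677, -0.004, -0.004]
ft_force: [-13.5, 0.8, 11.9]
finger_gap: 13.7
gripper_force: 30.0
t 16.3 pos [ 490.8 -226.1   39.4] psi 85.16 F [-13.5   0.8  11.9] gap 13.7
shift units [  4.597 -12.69    1.128] turn units [-0.11 -0.    0.04]
[ 1.8 -0.1]
```

```bash
python3 -m handwheel '[[0,[0,-0.04,-0.01],[0,0,0]],[0,[0,0,0],[0,0,0]],[50,[0,0,0],[0,0,0]],[50,[0,0,0],[0,0,0]],[50,[0,0,0],[0,0,0]]]'
python3 -m handwheel '[[50,[0,0,0],[0,0,0]],[50,[0,0,0],[0,0,0]],[50,[0,0,0],[0,0,0]],[50,[0,0,-0.3],[0,0,0]],[50,[0,0,-0.6],[0,0,0]]]'
python3 -m handwheel '[[50,[0,0,-0.6],[0,0,0]],[50,[0,-0.6,-0.5],[0,0,0]],[50,[0,-1,0],[0,0,0]],[50,[0,-1,0],[0,0,0]],[50,[0,-1,0],[0,0,0]]]'
python3 see.py rel
```

```text
time: 16.72
eef_pos: [496.4, -227.1, 39.8]
tcp_rot: [0.737, 0.676, 0.001, 0.001]
ft_force: [0.6, 0.3, -0.6]
finger_gap: 30.4
gripper_force: 0.0
time: 17.13
eef_pos: [493.2, -225.2, 73.5]
tcp_rot: [0.737, 0.676, -0.001, -0.003]
ft_force: [0.8, -0.5, -0.4]
finger_gap: 50.2
gripper_force: 0.0
time: 17.55
eef_pos: [350.8, -214.0, 120.0]
tcp_rot: [0.736, 0.677, -0.0, 0.001]
ft_force: [-0.6, -1.7, -0.4]
finger_gap: 49.9
gripper_force: 0.0
t 17.55 pos [ 350.8 -214.   120. ] psi 85.15 F [-0.6 -1.7 -0.4] gap 49.9
shift units [0.004 1.891 1.977] turn units [0.01 0.01 0.04]
```

View pics/rel.png

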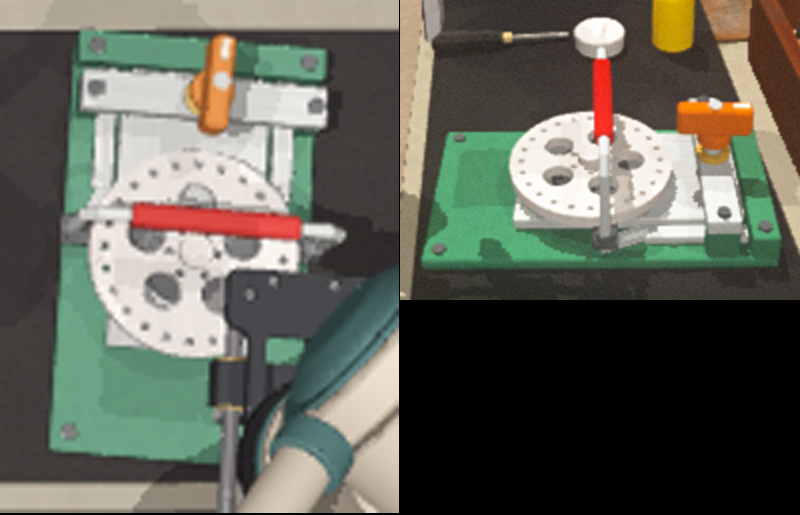

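Fixture released flat with nose under the bridge; handle at crop (215,220), knob bar still along the bed (220,45)–(212,125). I'll now check home and the knob numerically.

```bash
python3 - <<'E'
from h import *
t=dict(np.load("relt.npz")); s=dict(np.load("rels.npz"))
r=[]
for d,b in((t,(375,180,465,205)),(s,(325,235,345,290))):
    q=cv2.minAreaRect(big(mask(d,(0,150,90),(8,255,255),b))); r.append(q[0]); print(q)
p,_=tri(t,r[0],s,r[1]); print("handle",p,bed(p), "ray z100",bed(ray(t,*r[0],100)))
f=lambda x,y:(370+(x+.5)/3.8-.5,135+(y+.5)/3.8-.5)
m=mask(t,(5,150,150),(20,255,255),(415,140,440,172)); W=pts(t); v,u=np.nonzero((m>0)&(W[...,2]>88))
P=np.array([ray(t,a,b,94)[:2] for a,b in zip(u,v)]); print(len(P),"knob top",P.mean(0),bed(P.mean(0)),"z",np.nanmedian(W[v,u,2]))
l=cv2.fitLine(np.float32(P),cv2.DIST_L2,0,.01,.01).ravel(); print("ang",np.degrees(np.arctan2(l[1],l[0])))
print("dot",bed(ray(t,*f(223,80),95)), "sole left edge px mid / disc hub",bed(ray(t,*f(195,250),42)))
go(*(O+85*EX),120,172.9)
E
```

```text
((426.50286865234375, 192.96176147460938), (43.486915588378906, 6.2891130447387695), 4.39870548248291)
((336.0, 264.5), (41.0, 10.0), 90.0)
handle [ 490.55404721 -225.66841496  102.20217341] [1.5 0.3] ray z100 [ 1.9 -0.2]
107 knob top [ 569.05739735 -231.3767395 ] [80.2  1.5] z 93.09667909519544
ang -7.0365295
dot [84.9 -0.8] sole left edge px mid / disc hub [-6.5 -0.8]
t 17.65 pos [ 345.9 -211.6  119.3] psi 84.96 F [-0.2 -0.7 -0.6] gap 50.3
shift units [-0.041  5.719 -0.043] turn units [ -0.02  -0.05 -15.35]
```

```bash
python3 -m handwheel '[[50,[0,0.9,0],[0,0,0]],[50,[0,1,0],[0,0,0]],[50,[-0.04,1,0],[0,0,0]],[50,[0,1,0],[0,0,0]],[50,[0,1,0],[0,0,0]]]'
python3 -m handwheel '[[50,[0,0.82,0],[0,0,0]],[50,[0,0,0],[0,0,-1]],[50,[0,0,0],[0,0,-1]],[50,[0,0,0],[0,0,-1]],[50,[0,0,0],[0,0,-1]]]'
python3 -m handwheel '[[50,[0,0,0],[0,0,-1]],[50,[0,0,0],[0,0,-1]],[50,[0,0,0],[0,0,-1]],[50,[0,0,0],[0,0,-1]],[50,[0,0,0],[0,0,-1]]]'
python3 -m handwheel '[[50,[0,0,0],[0,0,-1]],[50,[0,0,0],[0,0,-1]],[50,[0,0,0],[0,0,-1]],[50,[0,0,0],[0,0,-1]],[50,[0,0,0],[0,0,-1]]]'
python3 -m handwheel '[[50,[0,0,0],[0,0,-1]],[50,[0,0,0],[0,0,-0.35]],[50,[0,0,0],[0,0,0]],[50,[0,0,0],[0,0,0]]]'
python3 -c "
from h import *
go(*(O+85*EX),32,172.9);print(manip.state()['joints'])"
```

```text
time: 18.07
eef_pos: [549.9, -232.7, 119.7]
tcp_rot: [0.737, 0.676, 0.0, 0.001]
ft_force: [0.2, -0.0, 0.7]
finger_gap: 49.9
gripper_force: 0.0
time: 18.48
eef_pos: [581.0, -235.2, 119.1]
tcp_rot: [0.586, 0.811, 0.0, 0.0]
ft_force: [1.3, 0.2, 0.8]
finger_gap: 50.2
gripper_force: 0.0
time: 18.9
eef_pos: [580.8, -235.3, 119.5]
tcp_rot: [0.367, 0.93, 0.0, 0.0]
ft_force: [0.5, 0.1, -1.0]
finger_gap: 50.1
gripper_force: 0.0
time: 19.32
eef_pos: [580.8, -235.3, 119.5]
tcp_rot: [0.125, 0.992, -0.0, 0.0]
ft_force: [-0.3, 0.5, -0.5]
finger_gap: 50.0
gripper_force: 0.0
time: 19.65
eef_pos: [580.4, -235.3, 119.6]
tcp_rot: [0.061, 0.998, -0.0, 0.0]
ft_force: [0.1, 0.3, 0.4]
finger_gap: 50.1
gripper_force: 0.0
t 19.65 pos [ 580.4 -235.3  119.6] psi 172.97 F [0.1 0.3 0.4] gap 50.1
shift units [0.173 0.03  2.189] turn units [-0.    0.01  0.01]
[-4.96388845e-01  3.80335681e-01  1.46812403e+00  1.92251981e-04
  1.29266060e+00 -1.94457041e+00]
```

```bash
python3 -m handwheel '[[50,[0.17,0.03,0.3],[0,0,0]],[50,[0,0,0.6],[0,0,0]],[50,[0,0,0.6],[0,0,0]],[50,[0,0,0.5],[0,0,0]],[50,[0,0,0.2],[0,0,0]]]'
python3 -m handwheel '[[50,[0,0,0],[0,0,0]],[50,[0,0,0],[0,0,0]],[0,[0,0,0],[0,0,0]],[0,[0,0,0],[0,0,0]],[0,[0,0,0],[0,0,0]]]'
python3 -m handwheel '[[0,[0,0,0],[0,0,0]],[0,[0,0,0],[0,0,0]],[0,[0,0,0],[0,0,0]],[0,[0,0,0],[0,0,0]],[0,[0,0,0],[0,0,0]]]'
python3 see.py knob
```

```text
time: 20.07
eef_pos: [571.4, -232.3, 28.8]
tcp_rot: [0.061, 0.998, 0.001, -0.002]
ft_force: [-0.3, -0.2, 0.0]
finger_gap: 49.8
gripper_force: 0.0
time: 20.48
eef_pos: [573.8, -233.9, 33.1]
tcp_rot: [0.061, 0.998, -0.001, 0.001]
ft_force: [-0.0, 0.2, 0.3]
finger_gap: 33.5
gripper_force: 0.0
time: 20.9
eef_pos: [573.5, -233.3, 32.6]
tcp_rot: [0.061, 0.998, -0.0, 0.001]
ft_force: [0.3, 2.0, 6.8]
finger_gap: 23.0
gripper_force: 30.0
t 20.9 pos [ 573.5 -233.3   32.6] psi 173.01 F [0.3 2.  6.8] gap 23.0
shift units [ 3.695 -0.125 -0.215] turn units [1.000e-02 1.000e-02 1.537e+01]
```

View pics/knob.png

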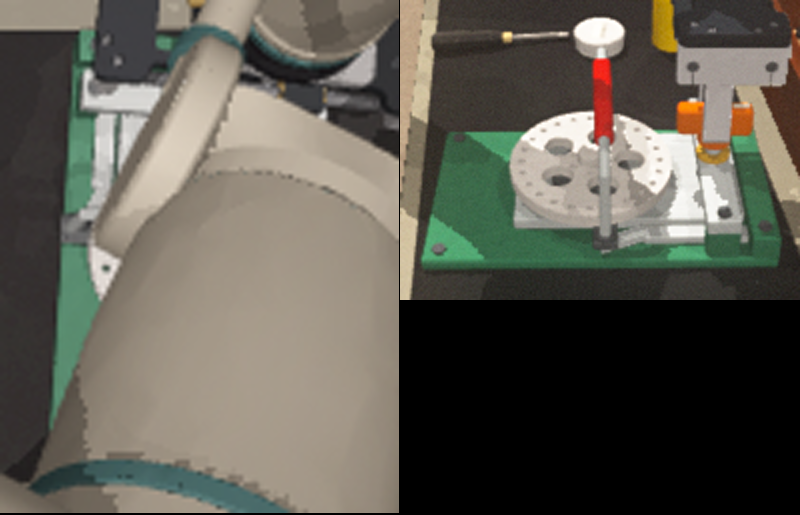

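The side view shows the fingertips reaching crop y≈148, below the bar's underside (≈137). They closed on the hub, with a 23 mm gap. I'll open, rise 11 mm and close again.

```bash
python3 -m handwheel '[[40,[0,0,0],[0,0,0]],[40,[0,0,0],[0,0,0]],[40,[0,0,0],[0,0,0]],[40,[0,0,-0.27],[0,0,0]],[40,[0,0,0],[0,0,0]]]'
python3 -m handwheel '[[40,[0,0,0],[0,0,0]],[0,[0,0,0],[0,0,0]],[0,[0,0,0],[0,0,0]],[0,[0,0,0],[0,0,0]],[0,[0,0,0],[0,0,0]]]'
python3 -m handwheel '[[0,[0,0,0],[0,0,0]],[0,[0,0,0],[0,0,0]],[0,[0,0,0],[0,0,0]]]'
python3 -c "
from h import *
go(*(O+85*EX),43,172.9);print(manip.state()['torque'])"
```

```text
time: 21.42
eef_pos: [573.8, -234.0, 44.0]
tcp_rot: [0.061, 0.998, -0.001, 0.001]
ft_force: [-0.5, -1.0, -0.9]
finger_gap: 39.8
gripper_force: 0.0
time: 21.83
eef_pos: [572.8, -233.3, 42.4]
tcp_rot: [0.061, 0.998, 0.0, -0.0]
ft_force: [-0.7, 0.0, -0.1]
finger_gap: 16.9
gripper_force: 0.0
time: 22.08
eef_pos: [572.8, -233.2, 42.4]
tcp_rot: [0.061, 0.998, 0.0, -0.0]
ft_force: [-0.1, -0.6, -0.2]
finger_gap: 13.5
gripper_force: 30.0
t 22.08 pos [ 572.8 -233.2   42.4] psi 173.02 F [-0.1 -0.6 -0.2] gap 13.5
shift units [-0.021 -0.    -0.015] turn units [ 0.   -0.    0.02]
[ 0.13950344 -0.18105156 -0.00554009]
```

```bash
python3 -m handwheel '[[0,[0,0,0],[0,0,0.6]],[0,[0,0,0],[0,0,0.8]],[0,[0,0,0],[0,0,0.8]],[0,[0,0,0],[0,0,0.8]],[0,[0,0,0],[0,0,0.8]]]'
python3 -c "
from h import *
s=manip.state();print(s['torque'],s['ft_force'],s['eef_pos'])"
python3 -m handwheel '[[0,[0,0,0],[0,0,0.8]],[0,[0,0,0],[0,0,0.8]],[0,[0,0,0],[0,0,0.8]],[0,[0,0,0],[0,0,0.8]],[0,[0,0,0],[0,0,0.8]]]'
python3 -c "
from h import *
go(573,-233.2,43,172.9);s=manip.state();print(s['torque'])"
```

```text
time: 22.5
eef_pos: [572.9, -232.7, 42.4]
tcp_rot: [0.25, 0.968, 0.0, -0.0]
ft_force: [0.2, 1.5, 0.6]
finger_gap: 13.6
gripper_force: 30.0
[ 0.30418516 -0.20730344  0.04305718] [0.2130948  1.4637138  0.57754813] [ 572.9438294  -232.73806398   42.40120482]
time: 22.92
eef_pos: [573.3, -232.4, 42.4]
tcp_rot: [0.438, 0.899, 0.001, -0.0]
ft_force: [0.8, 1.7, -0.0]
finger_gap: 13.6
gripper_force: 30.0
t 22.92 pos [ 573.3 -232.4   42.4] psi 128.1 F [ 0.8  1.7 -0. ] gap 13.6
shift units [-0.012 -0.019 -0.015] turn units [ 0.02 -0.   -7.82]
[ 0.42086862 -0.30695309  0.04493215]
```

```bash
python3 -m handwheel '[[0,[0,0,0],[0,0,0.8]],[0,[0,0,0],[0,0,0.8]],[0,[0,0,0],[0,0,0.8]],[0,[0,0,0],[0,0,0.8]],[0,[0,0,0],[0,0,0.8]]]'
python3 -m handwheel '[[0,[0,0,0],[0,0,0.8]],[0,[0,0,0],[0,0,0.8]],[0,[0,0,0],[0,0,0.8]],[0,[0,0,0],[0,0,0.8]],[0,[0,0,0],[0,0,0.8]]]'
python3 -m handwheel '[[0,[0,0,0],[0,0,0.8]],[0,[0,0,0],[0,0,0.8]],[0,[0,0,0],[0,0,0.8]],[0,[0,0,0],[0,0,0.8]],[0,[0,0,0],[0,0,0]]]'
python3 -c "
from h import *
go(573,-233.2,43,172.9);s=manip.state();print(s['torque'])"
```

```text
time: 23.33
eef_pos: [573.7, -232.1, 42.4]
tcp_rot: [0.608, 0.794, 0.001, -0.0]
ft_force: [2.3, 2.9, -1.5]
finger_gap: 13.7
gripper_force: 30.0
time: 23.75
eef_pos: [574.3, -232.1, 42.4]
tcp_rot: [0.753, 0.658, 0.001, 0.0]
ft_force: [3.0, 2.8, -2.0]
finger_gap: 13.4
gripper_force: 30.0
time: 24.17
eef_pos: [574.6, -232.3, 42.4]
tcp_rot: [0.848, 0.53, 0.002, 0.0]
ft_force: [5.0, 3.7, -3.0]
finger_gap: 13.6
gripper_force: 30.0
t 24.17 pos [ 574.6 -232.3   42.4] psi 64.06 F [ 5.   3.7 -3. ] gap 13.6
shift units [-0.039 -0.026 -0.015] turn units [  0.04  -0.   -19.  ]
[ 0.48701945 -0.86207067 -0.1271689 ]
```

```bash
for i in 1; do python3 -m handwheel '[[0,[0,0,0],[0,0,0.5]],[0,[0,0,0],[0,0,0.5]],[0,[0,0,0],[0,0,0.5]],[0,[0,0,0],[0,0,0.5]],[0,[0,0,0],[0,0,0]]]'; done
python3 -c "
from h import *
go(573,-233.2,43,172.9);s=manip.state();print(s['torque'])"
python3 -m handwheel '[[0,[0,0,0],[0,0,0.4]],[0,[0,0,0],[0,0,0.4]],[0,[0,0,0],[0,0,0.4]],[0,[0,0,0],[0,0,0]]]'
python3 -c "
from h import *
go(573,-233.2,43,172.9);s=manip.state();print(s['torque'])"
```

```text
time: 24.58
eef_pos: [574.8, -232.4, 42.4]
tcp_rot: [0.896, 0.444, 0.002, 0.0]
ft_force: [4.6, 3.1, -3.1]
finger_gap: 13.9
gripper_force: 30.0
t 24.58 pos [ 574.8 -232.4   42.4] psi 52.71 F [ 4.6  3.1 -3.1] gap 13.9
shift units [-0.043 -0.023 -0.015] turn units [  0.04  -0.   -20.98]
[ 0.53855282 -0.9570848  -0.0325074 ]
time: 24.92
eef_pos: [574.9, -232.5, 42.4]
tcp_rot: [0.921, 0.39, 0.002, 0.0]
ft_force: [5.7, 3.0, -3.3]
finger_gap: 13.6
gripper_force: 30.0
t 24.92 pos [ 574.9 -232.5   42.4] psi 45.88 F [ 5.7  3.  -3.3] gap 13.6
shift units [-0.046 -0.022 -0.014] turn units [  0.05   0.   -22.17]
[ 0.54281812 -0.92711212  0.12406459]
```

```bash
python3 -m handwheel '[[0,[0,0,0],[0,0,0.3]],[0,[0,0,0],[0,0,0.3]],[0,[0,0,0],[0,0,0]]]'
python3 -c "
from h import *
go(573,-233.2,43,172.9);s=manip.state();print(s['torque'])"
python3 -m handwheel '[[0,[0,0,0],[0,0,0.3]],[0,[0,0,0],[0,0,0.3]],[0,[0,0,0],[0,0,0]]]'
python3 -c "
from h import *
go(573,-233.2,43,172.9);s=manip.state();print(s['torque'])"
```

```text
time: 25.17
eef_pos: [574.9, -232.6, 42.4]
tcp_rot: [0.932, 0.363, 0.002, 0.0]
ft_force: [6.0, 3.0, -3.4]
finger_gap: 13.9
gripper_force: 31.2
t 25.17 pos [ 574.9 -232.6   42.4] psi 42.56 F [ 6.   3.  -3.4] gap 13.9
shift units [-0.046 -0.021 -0.014] turn units [  0.04   0.   -22.75]
[ 0.60372753 -0.95870362  0.69930215]
time: 25.42
eef_pos: [574.7, -232.8, 42.5]
tcp_rot: [0.942, 0.335, 0.001, 0.0]
ft_force: [4.7, 2.5, -3.2]
finger_gap: 14.6
gripper_force: 32.6
t 25.42 pos [ 574.7 -232.8   42.5] psi 39.15 F [ 4.7  2.5 -3.2] gap 14.6
shift units [-0.039 -0.019 -0.014] turn units [ 4.000e-02  1.000e-02 -2.334e+01]
[ 0.50227226 -0.85330806  0.73691465]
```

Torque rose to 0.7 N m and the gap is widening, so the knob is at its hard stop. Let go, rise and look.

```bash
python3 -m handwheel '[[0,[0,0,0],[0,0,-0.3]],[50,[0,0,0],[0,0,0]],[50,[0,0,0],[0,0,0]],[50,[0,0,0],[0,0,0]],[50,[0,0,0],[0,0,0]]]'
python3 -m handwheel '[[50,[0,0,0],[0,0,0]],[50,[0,0,-0.3],[0,0,0]],[50,[0,0,-0.7],[0,0,0]],[50,[0,0,-0.8],[0,0,0]],[50,[0,0,-0.7],[0,0,0]]]'
python3 -m handwheel '[[50,[-0.6,-0.6,0],[0,0,0]],[50,[-0.7,-0.7,0],[0,0,0]],[50,[-0.7,-0.7,0],[0,0,0]],[50,[-0.7,-0.7,0],[0,0,0]],[50,[-0.7,-0.7,0],[0,0,0]]]'
python3 see.py end; python3 - <<'E'
from h import *
t=dict(np.load("endt.npz")); s=dict(np.load("ends.npz"))
r=[cv2.minAreaRect(big(mask(d,(0,150,90),(8,255,255),b))) for d,b in((t,(375,180,465,205)),(s,(325,235,345,290)))]
print("handle",bed(tri(t,r[0][0],s,r[1][0])[0]),r)
m=mask(t,(5,150,150),(20,255,255),(405,140,450,178)); W=pts(t); v,u=np.nonzero((m>0)&(W[...,2]>84))
P=np.array([ray(t,a,b,91)[:2] for a,b in zip(u,v)]); l=cv2.fitLine(np.float32(P),cv2.DIST_L2,0,.01,.01).ravel(); print(len(P),P.mean(0),"bar ang rel bed",np.degrees(np.arctan2(l[1],l[0]))+5.05)
E
```

```text
time: 25.83
eef_pos: [572.4, -233.7, 42.6]
tcp_rot: [0.938, 0.348, -0.0, 0.0]
ft_force: [-0.1, 0.5, -0.1]
finger_gap: 37.5
gripper_force: 0.0
time: 26.25
eef_pos: [572.6, -233.5, 143.9]
tcp_rot: [0.938, 0.347, -0.0, 0.0]
ft_force: [0.9, -0.3, 0.0]
finger_gap: 50.1
gripper_force: 0.0
time: 26.67
eef_pos: [379.1, -218.5, 142.5]
tcp_rot: [0.938, 0.348, -0.0, 0.0]
ft_force: [-0.1, -1.9, 0.7]
finger_gap: 49.9
gripper_force: 0.0
t 26.67 pos [ 379.1 -218.5  142.5] psi 40.71 F [-0.1 -1.9  0.7] gap 49.9
shift units [0.864 0.803 2.538] turn units [-0.    0.01 -7.72]
handle [1.6 0.3] [((426.5103454589844, 192.87586975097656), (43.51583480834961, 6.31145715713501), 4.763641834259033), ((336.0, 264.5), (41.0, 10.0), 90.0)]
130 [ 573.62343394 -229.8837673 ] bar ang rel bed 49.32565
```

View pics/end.png

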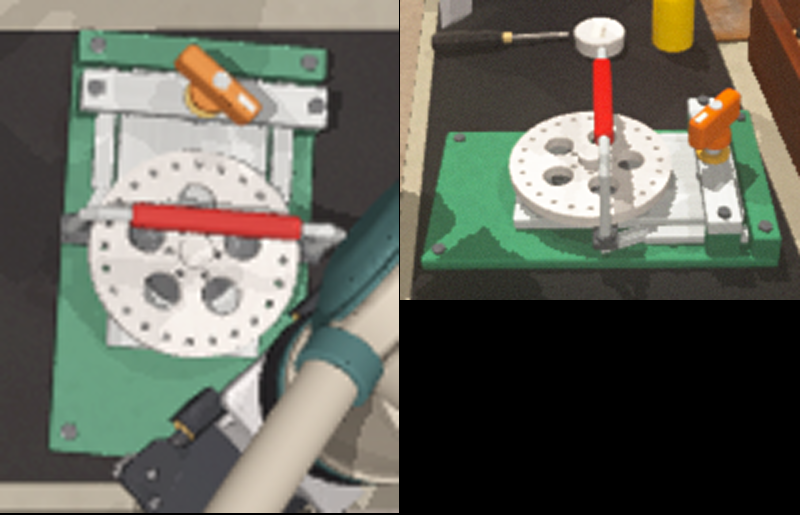

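The knob bar sits at 49° to the bed, which is −131° or about 2.28 rad clockwise, so it is tight. The fixture is still home (handle at bed x 1.6) and the bystanders look unmoved.

```bash
python3 -m handwheel '[[50,[0,0,0],[0,0,0]],[50,[0,0,0],[0,0,0]]]'; python3 -c "
from bench import manip
print(manip.job_done())"
```

```text
time: 26.93
eef_pos: [382.1, -219.6, 143.2]
tcp_rot: [0.938, 0.347, 0.001, 0.001]
ft_force: [0.6, -0.4, -0.2]
finger_gap: 49.9
gripper_force: 0.0
the job is handed in; nothing more can be done
None
```

The job is handed in at 26.9 s: the fixture is home against the stop under the bridge, the knob is turned clockwise to its hard stop (about 2.28 rad by camera) and released, and the bottle, tin and screwdriver were never touched.

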